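# Clamp the cheese on the cutting board

## Robot

A 6-joint arm with a two-finger parallel gripper is mounted at the origin on a cart in front of the work surface, level with it; the furniture and walls round the work are solid. World frame = base frame: x ahead of the robot, y to its left, z up, the work surface at z = 0. Lengths are in m, angles in rad, forces in N, time in s.
With the tool pointing down it reaches from about 0.35 to 0.85 m from the base axis. Payload 8.1 kg.
Tool frame: the origin (TCP) lies midway between the tips of the shut fingers; the grasp point (between the pads) lies 19 mm behind it; z points along the fingers, y is the direction in which the jaws open and shut (so a half turn about z gives the same grasp; the last joint's range is limited). The gripper opens to 85 mm and grips with 20 to 120 N. Pads are 22 mm wide; open, the fingers measure 114 mm over their backs; the gripper's body (76 mm by 85 mm) begins 54 mm behind the grasp point. The pads swing forward as they close: fully open they stand 13 mm farther back than shut.
Start: joints at [-1.362, 0.13, 1.488, -0, 1.523, -0.085], TCP at [0.174, -0.574, 0.231] pointing down, gripper open.
Joint ranges: [-2.96, 2.96], [-0.89, 2.26], [0.02, 2.5], [-1.34, 4.48], [0, 2.73], [-2.66, 2.66]. Speed limits (rad/s): [2.39, 2.39, 2.79, 3.14, 3.14, 3.14].

## Interface

Orientations are given as a unit quaternion [w, x, y, z].
In Python, from bench import robot gives the robot as it stands.
- The arm moves only by the tool servo_tool, never from a script. Its arguments are lists of equal length, an entry for each row: "grip": the finger opening in mm, from 0 to 85.4; "linear": the shift along the world's x, y, z in units of 30 mm (1.0 is 30 mm), a list of three; "turn": the turn about the world's z in units of 8 degrees (1.0 is 8 degrees). A call has 1 to 10 rows; each row shifts and turns the commanded pose from where the row before left it; what a row does not reach is not made up. A row lasts 1/10 s, in which the tool goes at most 50 mm and 8.59 degrees, less where a joint would pass 70% of its speed; a pose out of reach is approached as far as the arm can. A call is refused whole if a number of a shift passes 1 or a number of a turn 1, either way. A call with a gripper value outside its range is refused whole. The fingers move at their own pace and stop on an object; the grip force is fixed at half the most. Time passes only in rows, so rows that do not move let the fingers close. It gives the time, the measured TCP pose, the force and the opening at its end, in the units of the state.
- robot.sense(): the state, without advancing time (a new reading comes with each control period).
- robot.camera(name): name is "scene" or "side" or "wrist"; returns the picture (480x640x3 uint8, red, green, blue); there is no depth.
- robot.calibration(name): a dict with "vertical_fov" (degrees; the focal length in pixels is half the picture's height over the tangent of half this angle, whatever the lens; pixels are square), "cx", "cy" (the principal point, pixels), "k1" (the pictures are not rectified: a ray, as slopes to the right and down, at radius r is drawn at 1 + k1 r^2 times it, then the intrinsics apply), "eye" and "orientation" of the camera in the world. Camera axes: x right, y down, z forward; pixel columns grow to the right and rows downward; lengths in m; the calibration is good to about 2 mm. A picture is of the moment at which its call begins: read the wrist's pose just before it. calibration takes no time and is no camera call; for the wrist camera it gives the pose at the moment of the call.
- robot.job_done(): hands the job in, once; it reports no verdict.
The state is a dict: "clock": time; "joint_positions": joint angles; "joint_vel": joint speeds; "tau": joint torques, N m; "tool_pos": TCP position; "tool_rot": TCP orientation; "force": force on the tool from outside, world axes, zero at the start; "ft_torque": the same for the moment, N m; "width": opening from 0.0 (shut) to 1.0 (fully open).
Only numpy, scipy, OpenCV 4.12 (cv2) and the standard library are available. Lean on these libraries where they do the work, as an engineer would, in place of code of your own. Each camera call takes 0.05 s, during which the arm holds its last target.

## Task

Get the cheese on the cutting board ready for slicing: with the fingertips push the pale block of cheese along the board until its end is flush against the steel fence, then flip the toggle lever over past its centre so that it snaps shut and its rubber pad presses on the cheese. Only push: do not lift or tip the block, keep it on the board, and leave the other cheeses and the butter where they are.

Things in the scene. Friction and masses are not known exactly. Their poses are not given: they have to be found in the camera images.
- board: wooden cutting board, 320 x 220 x 18 mm, fixed, place and angle vary. Origin: centre of underside. x axis: along the 320 mm side towards the clamp (to the robot's left, give or take 25 degrees); y across; z up. A steel fence (6 mm thick, 150 wide, 30 high) crosses it, its face to the cheese at x = 40 mm. Behind it the clamp's two cheeks: x 64 to 100, 36 mm over y, up to 109 mm over the deck
- fence_foot (a point): middle of the lower edge of the fence face, on the board's top (board frame 40, 0, 18 mm); axes as the board's
- clamp_hinge (a point): axis of the toggle lever, between the cheeks: board frame 80, 0, 93 mm; the axis runs along the board's y; the clamp's coil spring stands beside the cheeks at y = 18 to 32 mm
- clamp_knob (a point): centre of the black ball (24 mm across) on the lever's handle (12 mm steel rod), 100 mm from the hinge. Clamp open: the handle leans 35 degrees from upright away from the cheese (ball at board x = 137, z = 175 mm); shut: 35 degrees over the cheese. Push ball or rod from behind, along the board's -x
- clamp (a joint): angle of the toggle lever: 0 open (as it starts, pad arm raised 70 degrees); handle upright at 0.61, the centre; about 1.2 shut on the cheese (1.36 with nothing under the pad). An over-centre spring drives it from 0.61 to either side; about 3 to 4 N at the ball starts it moving, falling to nothing at the centre
- clamp_pad: round rubber pad (20 mm across) under the pad arm on the same lever; origin in the middle of its underside. With the clamp open it hangs over the fence, more than 120 mm above the deck; shut, it rests on the cheese at board frame x = 5 mm, y = 0, with about 4.5 N
- cheese: the pale smooth block of cheese to clamp, on the board before the fence, 105 long, 58 wide, 52 mm high. Origin: centre of underside; its y axis is its long axis, along the board's x within 0.12 rad; up to 10 mm off the board's centre line, 30 to 65 mm to go to the fence. 0.2 to 0.5 kg, slides when pushed low. Flush, its origin lies 52 mm before fence_foot
- butter: bystander: small yellow butter piece, 63 x 45 x 22 mm, loose on the board beside the cheese's path; origin centre of its underside
- slice: bystander: small wedge of cheese, 77 x 67 x 30 mm, loose on the deck
- brick: bystander: rough yellowish brick of cheese, 92 x 57 x 40 mm, loose on the deck
- small_brick: bystander: tan brick of cheese, 82 x 53 x 38 mm, loose on the deck
- pear: bystander: yellow pear-shaped cheese, 58 mm across, 73 mm high, standing loose on the deck

How it is judged:
On the way, in this order (a step that is already met when the one before it is completed fails the run):
1. the cheese lies against the fence while the clamp is still open (x of cheese in the frame of fence_foot above -0.058 m and angle between the y axis of cheese and the x axis of board, either way round below 0.1 rad and value of joint clamp below 0.3 rad), for 0.1 s.
2. the lever has been flipped past its centre (value of joint clamp above 0.9 rad), for 0.2 s.
At the end, for the whole second after the job is handed in: the lever is shut (joint 1.08 to 1.3), its pad presses on the cheese with more than 1 N, and the cheese lies flat and still on the board, its end within 6 mm of the fence, square to it within 0.1 rad and within 25 mm of the board's centre line (value of joint clamp between 1.08 and 1.3 rad and contact force between clamp_pad and cheese above 1 N and x of cheese in the frame of fence_foot above -0.058 m and y of cheese in the frame of fence_foot between -0.025 and 0.025 m and angle between the y axis of cheese and the x axis of board, either way round below 0.1 rad and angle between cheese's own z axis and vertical below 0.06 rad and linear speed of cheese below 0.02 m/s); the robot touches nothing.
It fails at once if the cheese block is lifted more than 12 mm off the board (z of cheese in the frame of fence_foot above 0.012 m).
It fails at once if the cheese block is tipped by more than 0.25 rad (angle between cheese's own z axis and vertical above 0.25 rad).
It fails at once if a bystander is moved by more than 20 mm (distance of any of butter, slice, brick, small_brick, pear from where it was at the start of the episode above 0.02 m).
It also fails if it takes over 48 s, if anything falls off the work surface, if the arm or the gripper's body presses on something with over 40 N, if the wrist force passes 120 N, or if a joint passes its speed limit or range.

## Working session

There is one attempt and no reset: what is moved stays moved. The work goes in short steps, Python scripts to look and compute and a tool call to move; the robot and the scene stay as the last step left them, time stands still between calls to the robot, and variables do not carry over. Pictures are saved under pics/ and viewed, and the job is handed in when it is done.

Besides the shell and the picture viewer there is one more tool, called after "Emit:" in YAML: its name, and indented under it one key for each argument. servo_tool: Moves the arm, as the interface text tells. Its arguments: {"type":"object","properties":{"grip":{"type":"array"},"linear":{"type":"array"},"turn":{"type":"array"}},"required":["grip","linear","turn"]}

```bash
mkdir -p pics; ls
cat > h.py <<'E'
import numpy as np,cv2
from bench import robot
def pose(c): 
    w,x,y,z=c["orientation"]
    from scipy.spatial.transform import Rotation as R
    return np.array(c["eye"]),R.from_quat([x,y,z,w]).as_matrix()
def K(c):
    f=240/np.tan(np.radians(c["vertical_fov"])/2); return f,c["cx"],c["cy"],c["k1"]
def ray(c,u,v):
    f,cx,cy,k=K(c); d=np.array([(u-cx)/f,(v-cy)/f]); s=d.copy()
    for _ in range(30): s=d/(1+k*(s@s))
    e,R=pose(c); r=R@np.array([s[0],s[1],1]); return e,r/np.linalg.norm(r)
def plane(c,u,v,z):
    e,r=ray(c,u,v); return e+r*(z-e[2])/r[2]
def proj(c,p):
    f,cx,cy,k=K(c); e,R=pose(c); q=R.T@(np.array(p)-e); s=q[:2]/q[2]; s=s*(1+k*(s@s)); return s*f+[cx,cy]
def two(c1,p1,c2,p2):
    e1,r1=ray(c1,*p1);e2,r2=ray(c2,*p2)
    t=np.linalg.lstsq(np.array([r1,-r2]).T,e2-e1,rcond=None)[0]
    a=e1+t[0]*r1;b=e2+t[1]*r2; return (a+b)/2,np.linalg.norm(a-b)
E
python3 - <<'E'
from h import *
for n in ["scene","side","wrist"]:
    c=robot.calibration(n); print(n,c)
    cv2.imwrite(f"pics/{n}0.png",robot.camera(n)[:,:,::-1])
print(robot.sense())
E
```

```text
pics
scene {'vertical_fov': 46.92420787342941, 'cx': 329.5405573050982, 'cy': 232.20733641333143, 'k1': 0.03267312410122648, 'eye': array([-0.07414313,  0.47893345,  0.97982011]), 'orientation': array([ 0.1449915 , -0.38827238,  0.84747538, -0.33167379])}
side {'vertical_fov': 49.372257306846436, 'cx': 322.05440761525205, 'cy': 243.8607827760771, 'k1': -0.03600829011969474, 'eye': array([ 0.74305332, -0.55705871,  1.16589917]), 'orientation': array([-0.24108598,  0.9488567 ,  0.19633559, -0.05478007])}
wrist {'vertical_fov': 60.36510237468271, 'cx': 322.0541479945324, 'cy': 238.6611054229235, 'k1': -0.047356337931614124, 'eye': array([ 0.25035931, -0.55099825,  0.37344563]), 'orientation': array([ 0.1248183 ,  0.79321748, -0.58855957, -0.09393643])}
{'clock': 0.15, 'joint_positions': array([-1.36243615e+00,  1.31001689e-01,  1.48903745e+00, -2.65112547e-07,
        1.52301392e+00, -8.53536573e-02]), 'joint_vel': array([ 2.25937150e-05, -2.03956678e-03, -4.75844988e-03,  1.57529736e-04,
       -1.97580771e-04, -5.83493187e-04]), 'tau': array([-1.74075826e-04, -5.70061541e+01, -5.01160276e+01, -3.09890584e-04,
        9.52952018e-03, -1.69471758e-05]), 'tool_pos': array([ 0.17366381, -0.57386739,  0.23047248]), 'tool_rot': array([-7.28812370e-04,  9.89235625e-01,  1.46329576e-01, -4.50135908e-05]), 'force': array([ 0.12902302,  0.32645126, -0.36021765]), 'ft_torque': array([ 0.0142745 , -0.0402261 ,  0.04407195]), 'width': 0.999703957965913}
```

View pics/scene0.png

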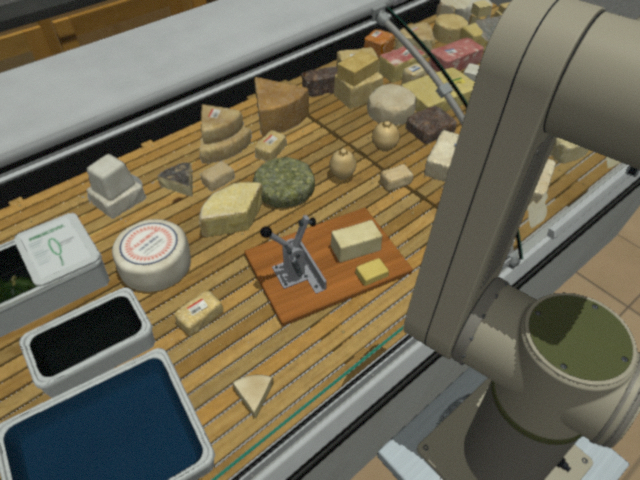

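View pics/side0.png

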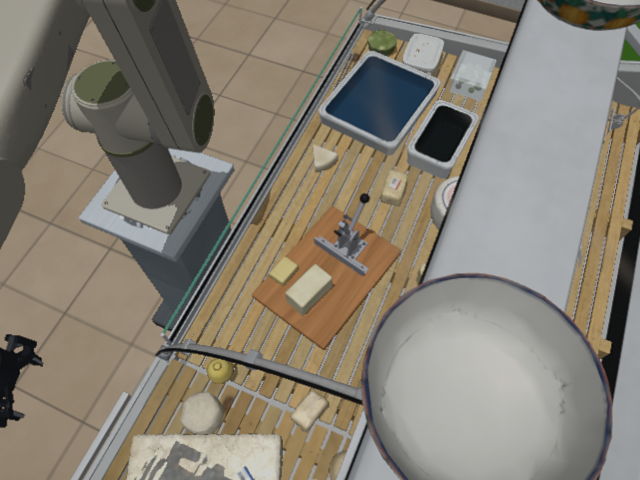

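View pics/wrist0.png

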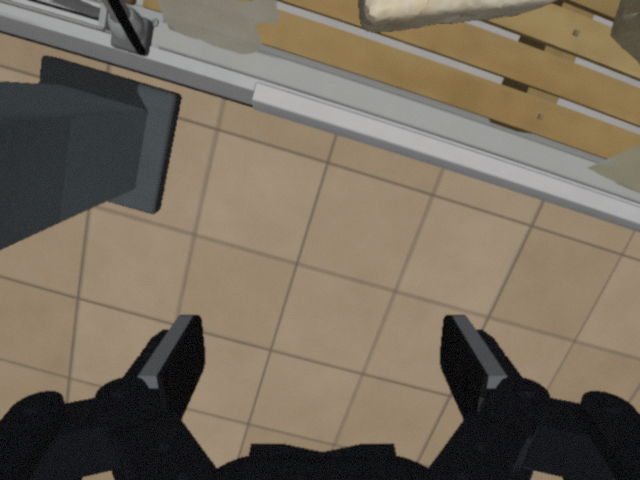

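Run:
```python
import cv2
a=cv2.imread("pics/scene0.png")[195:345,225:425]; cv2.imwrite("pics/sz.png",cv2.resize(a,None,fx=4,fy=4,interpolation=cv2.INTER_CUBIC))
a=cv2.imread("pics/side0.png")[180:355,240:420]; cv2.imwrite("pics/dz.png",cv2.resize(a,None,fx=3.4,fy=3.4,interpolation=cv2.INTER_CUBIC))
```

```text
(no output)
```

View pics/sz.png

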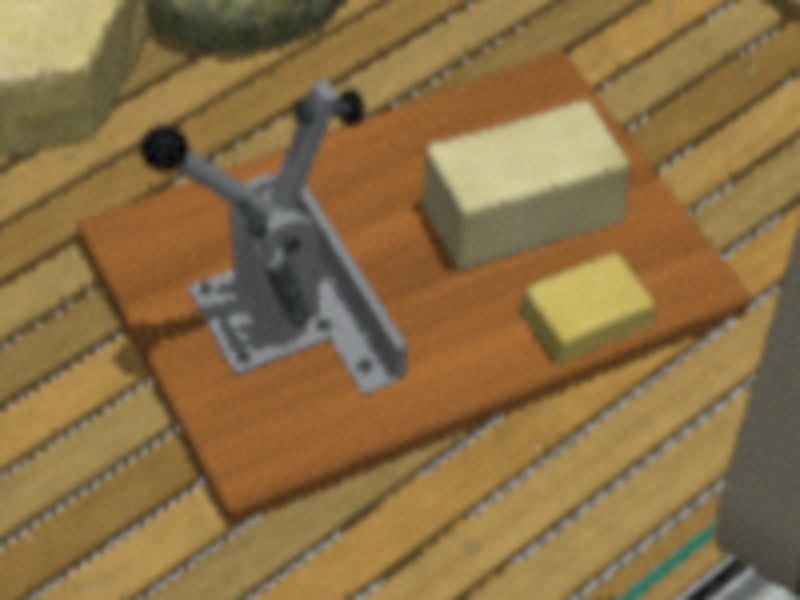

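View pics/dz.png

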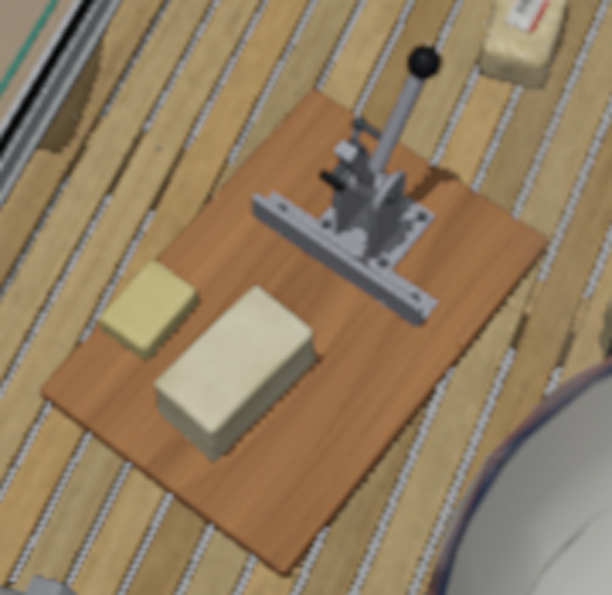

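```bash
cat > m.py <<'E'
from h import *
Z=lambda o,s,p:(o[0]+(p[0]+.5)/s-.5,o[1]+(p[1]+.5)/s-.5)
S=lambda *p:Z((225,195),4,p); D=lambda *p:Z((240,180),3.4,p)
cs=robot.calibration("scene");cd=robot.calibration("side")
P={"b_cf":(S(82,228),D(548,238)),"b_cn":(S(232,518),D(317,90)),"b_of":(S(568,52),D(283,574)),"b_on":(S(748,300),D(42,392)),
"ball":(S(165,148),D(424,62)),
"c_fence_far":(S(430,153),D(312,334)),"c_fence_near":(S(465,207),D(257,287)),"c_o_far":(S(588,100),D(211,433)),"c_o_near":(S(628,162),D(156,385)),
"but1":(S(525,297),D(197,297)),"but2":(S(617,254),D(147,340)),"but3":(S(652,298),D(100,315)),"but4":(S(562,333),D(153,262)),
"fn":(S(400,348),D(257,196)),
"tubeA":((380,15),(0,0))}
E
python3 - <<'E'
from m import *
for k,(a,b) in P.items():
    if k=="tubeA":continue
    p,g=two(cs,a,cd,b); print(k,p.round(4),round(g,4))
E
```

```text
b_cf [0.668  0.0771 0.0118] 0.0042
b_cn [0.4601 0.1309 0.0081] 0.0057
b_of [ 0.5901 -0.233   0.0125] 0.0044
b_on [ 0.3825 -0.1773  0.0099] 0.0004
ball [0.559  0.0826 0.1735] 0.0011
c_fence_far [ 0.5482 -0.0832  0.0611] 0.0024
c_fence_near [ 0.5009 -0.0678  0.0676] 0.0013
c_o_far [ 0.5165 -0.1772  0.0654] 0.0001
c_o_near [ 0.4679 -0.1607  0.0653] 0.0009
but1 [ 0.4559 -0.0737  0.0269] 0.0008
but2 [ 0.4396 -0.1244  0.0398] 0.0047
but3 [ 0.4029 -0.1186  0.0399] 0.0004
but4 [ 0.4184 -0.0655  0.0383] 0.0003
fn [0.4653 0.0101 0.0431] 0.0023
```

Run:
```python
import cv2
a=cv2.imread("pics/scene0.png")[0:270,370:640]; cv2.imwrite("pics/sz2.png",cv2.resize(a,None,fx=2.2,fy=2.2,interpolation=cv2.INTER_CUBIC))
a=cv2.imread("pics/side0.png")[280:480,0:400]; cv2.imwrite("pics/dz2.png",cv2.resize(a,None,fx=2,fy=2,interpolation=cv2.INTER_CUBIC))
```

```text
(no output)
```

View pics/sz2.png

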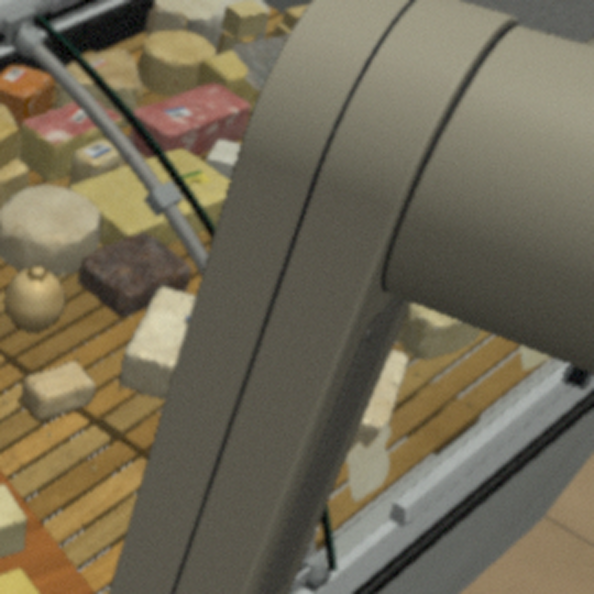

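View pics/dz2.png

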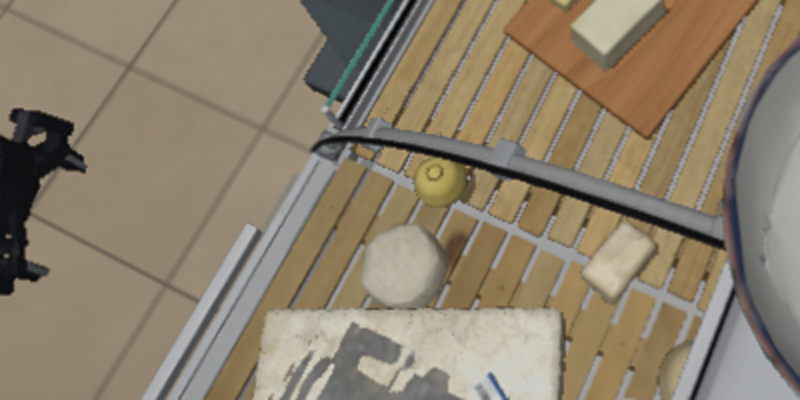

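Run:
```python
from m import *
for s,d in [((444,89.5),(254,356)),((444,89.5),(188,345))]:
    print(two(cs,s,cd,d))
# project points at hypothesised: green line points in scene & plane-intersections (line from side as plane)
a,b=(162,333),(357,22)
e,r1=ray(cd,*a);_,r2=ray(cd,*b);n=np.cross(r1,r2)
for u,v in [(405,330),(300,408),(215,475)]:
    e1,r=ray(cs,u,v);t=(e-e1)@n/(r@n);print("green",e1+t*r)
# tube: side curve piecewise, scene points
T=[((171,349),(190,345)),((190,345),(254,356)),((254,356),(362,396))]
for u,v in [(382,18),(400,35),(425,62),(444,89),(458,112),(520,240)]:
    e1,r=ray(cs,u,v)
    for a,b in T:
        e,r1=ray(cd,*a);_,r2=ray(cd,*b);n=np.cross(r1,r2);t=(e-e1)@n/(r@n);p=e1+t*r;print("tube",u,v,p.round(3),proj(cd,p).round(0),a,b)
```

```text
(array([ 0.53038213, -0.37647783,  0.31853176]), np.float64(0.004251548641449916))
(array([ 0.47187997, -0.37877234,  0.34977554]), np.float64(0.09590639251607758))
green [ 0.26300796 -0.02236802  0.06320531]
green [0.27017211 0.23250151 0.06951528]
green [0.27253435 0.40313993 0.06825293]
tube 382 18 [ 0.651 -0.298  0.454] [340. 313.] (171, 349) (190, 345)
tube 382 18 [ 0.707 -0.359  0.414] [359. 374.] (190, 345) (254, 356)
tube 382 18 [ 0.73  -0.383  0.397] [367. 398.] (254, 356) (362, 396)
tube 400 35 [ 0.613 -0.314  0.429] [312. 319.] (171, 349) (190, 345)
tube 400 35 [ 0.657 -0.365  0.393] [325. 368.] (190, 345) (254, 356)
tube 400 35 [ 0.672 -0.382  0.382] [330. 384.] (254, 356) (362, 396)
tube 425 62 [ 0.557 -0.336  0.386] [274. 327.] (171, 349) (190, 345)
tube 425 62 [ 0.586 -0.373  0.359] [282. 361.] (190, 345) (254, 356)
tube 425 62 [ 0.592 -0.38   0.354] [284. 367.] (254, 356) (362, 396)
tube 444 89 [ 0.509 -0.35   0.341] [247. 333.] (171, 349) (190, 345)
tube 444 89 [ 0.528 -0.377  0.321] [251. 356.] (190, 345) (254, 356)
tube 444 89 [ 0.528 -0.376  0.321] [251. 355.] (254, 356) (362, 396)
tube 458 112 [ 0.471 -0.36   0.301] [228. 337.] (171, 349) (190, 345)
tube 458 112 [ 0.483 -0.378  0.286] [230. 352.] (190, 345) (254, 356)
tube 458 112 [ 0.479 -0.372  0.291] [229. 347.] (254, 356) (362, 396)
tube 520 240 [ 0.263 -0.397  0.052] [156. 352.] (171, 349) (190, 345)
tube 520 240 [ 0.255 -0.376  0.075] [155. 339.] (190, 345) (254, 356)
tube 520 240 [ 0.242 -0.343  0.109] [153. 318.] (254, 356) (362, 396)
```

Emit:
servo_tool:
  grip: [0,0,0,0,0,0,0,0,0,0]
  linear:
    - [0.5,0.4,0.9]
    - [0.5,0.4,0.9]
    - [0.5,0.4,0.9]
    - [0.5,0.4,0.9]
    - [0.1,0.9,0]
    - [0.1,0.9,0]
    - [0,0.9,0]
    - [0,0.9,0]
    - [0,0.9,0]
    - [0,0.9,0]
  turn: [-0.4,-0.4,-0.4,-0.4,-0.4,-0.4,-0.4,-0.4,-0.4,-0.25]

```text
clock: 1.15
tool_pos: [0.2396, -0.3631, 0.3389]
tool_rot: [-0.0, 0.992, -0.123, -0.0]
force: [0.2, 0.0, 0.5]
width: 0.007
```

Emit:
servo_tool:
  grip: [0,0,0,0,0,0,0,0,0,0]
  linear:
    - [0,0.9,0]
    - [0,0.9,0]
    - [0,0.9,0]
    - [0.6,0.8,0]
    - [0.8,0.8,0]
    - [0.8,0.8,0]
    - [0.8,0.8,0]
    - [0.8,0.6,0]
    - [0.8,0.5,0]
    - [0.4,0,0]
  turn: [0,0,0,0,0,0,0,0,0,0]

```text
clock: 2.15
tool_pos: [0.3911, -0.1523, 0.339]
tool_rot: [-0.0, 0.993, -0.12, -0.0]
force: [-0.2, -0.5, 0.1]
width: 0.004
```

Run:
```python
from h import *
s=robot.sense();print(s["tool_pos"],s["joint_positions"])
c=robot.calibration("wrist");np.save("w1.npy",c,allow_pickle=True);print(c)
cv2.imwrite(f"pics/w1.png",robot.camera("wrist")[:,:,::-1])
```

```text
[ 0.3911209  -0.15233967  0.33899339] [-4.94380732e-01 -3.84423886e-01  1.76610456e+00  7.89067513e-04
  1.76023951e+00  1.31762230e+00]
{'vertical_fov': 60.36510237468271, 'cx': 322.0541479945324, 'cy': 238.6611054229235, 'k1': -0.047356337931614124, 'eye': array([ 0.46884831, -0.17130985,  0.48211663]), 'orientation': array([-0.09600197, -0.609428  ,  0.77725197,  0.12353341])}
```

View pics/w1.png

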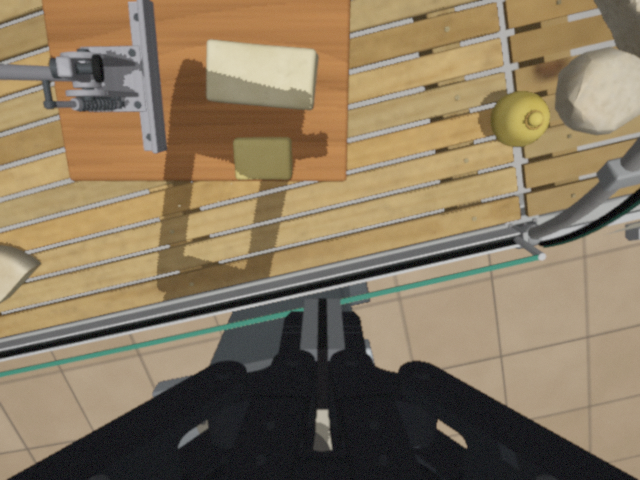

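Run:
```python
from h import *
c=np.load("w1.npy",allow_pickle=True).item()
im=cv2.imread("pics/w1.png")[0:190,30:360]; cv2.imwrite("pics/w1z.png",cv2.resize(im,None,fx=2.4,fy=2.4,interpolation=cv2.INTER_CUBIC))
for n,u,v,z in [("bon",347,180,.018),("bcn",70,180,.018),("f1",152,0,.048),("f2",165,148,.048),("c1",209,41,.07),("c2",316,50,.07),("c3",309,107,.07),("c4",209,97,.07),("bu",234,138,.04),("bu",291,138,.04),("bu",291,178,.04)]:
    print(n,plane(c,u,v,z).round(4))
```

```text
bon [ 0.3836 -0.1788  0.018 ]
bcn [0.4608 0.1305 0.018 ]
f1 [ 0.6025 -0.0369  0.048 ]
f2 [ 0.4675 -0.0018  0.048 ]
c1 [ 0.5496 -0.0834  0.07  ]
c2 [ 0.518  -0.1771  0.07  ]
c3 [ 0.4704 -0.1583  0.07  ]
c4 [ 0.5025 -0.0681  0.07  ]
bu [ 0.4593 -0.0732  0.04  ]
bu [ 0.4448 -0.1313  0.04  ]
bu [ 0.4041 -0.1204  0.04  ]
```

View pics/w1z.png

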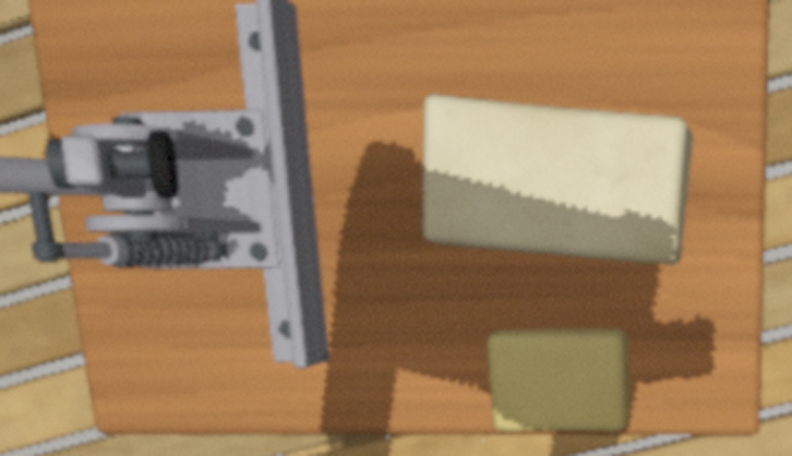

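Emit:
servo_tool:
  grip: [0,0,0,0,0,0,0,0,0,0]
  linear:
    - [0.8,-0.5,-0.5]
    - [0.8,-0.5,-0.9]
    - [0.8,-0.5,-0.9]
    - [0.8,-0.5,-0.9]
    - [0,0,-0.9]
    - [0,0,-0.9]
    - [0,0,-0.9]
    - [0,0,-0.9]
    - [0,0,-0.9]
    - [0,0,-0.9]
  turn: [0,0,0,0,0,0,0,0,0,0]

```text
clock: 3.2
tool_pos: [0.4851, -0.2145, 0.0801]
tool_rot: [-0.0, 0.993, -0.122, -0.0]
force: [0.1, 0.0, -0.5]
width: -0.002
```

Emit:
servo_tool:
  grip: [0,0,0,0,0]
  linear:
    - [0,0,-0.6]
    - [0,0,-0.5]
    - [0,0,-0.3]
    - [0,0,-0.2]
    - [0,0,0]
  turn: [0,0,0,0,0]

```text
clock: 3.7
tool_pos: [0.4856, -0.2143, 0.033]
tool_rot: [-0.0, 0.993, -0.122, -0.0]
force: [-0.4, -0.4, -0.0]
width: -0.004
```

Run:
```python
from h import *
s=robot.sense();print(s["tool_pos"],s["force"])
im=robot.camera("side")[170:360,220:420,::-1]; cv2.imwrite("pics/d2.png",cv2.resize(im,None,fx=3.1,fy=3.1,interpolation=cv2.INTER_CUBIC))
```

```text
[ 0.4855879  -0.21427793  0.03297339] [-0.3732387  -0.38523658 -0.03010075]
```

View pics/d2.png

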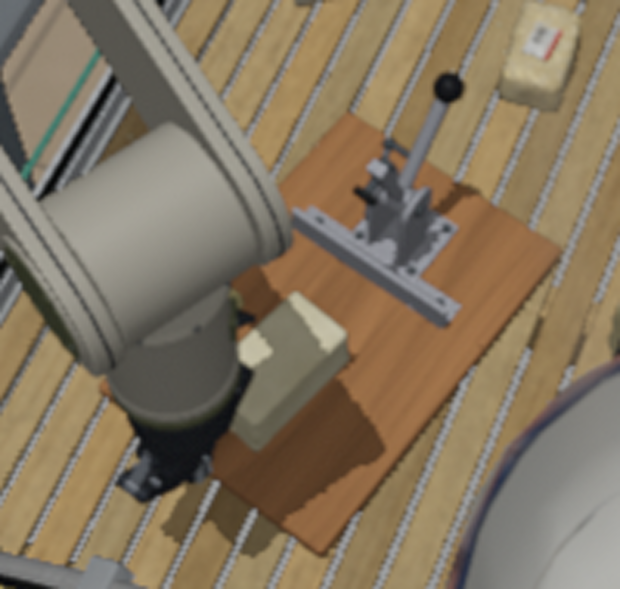

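Emit:
servo_tool:
  grip: [0,0,0,0,0,0,0,0,0,0]
  linear:
    - [0.05,0.2,0]
    - [0.05,0.2,0]
    - [0.05,0.2,0]
    - [0.05,0.2,0]
    - [0.05,0.2,0]
    - [0.05,0.2,0]
    - [0.05,0.2,0]
    - [0.05,0.2,0]
    - [0.05,0.2,0]
    - [0.05,0.2,0]
  turn: [0,0,0,0,0,0,0,0,0,0]

```text
clock: 4.75
tool_pos: [0.5011, -0.154, 0.0335]
tool_rot: [0.0, 0.993, -0.122, 0.0]
force: [-1.1, -4.8, 1.5]
width: 0.002
```

Run:
```python
from h import *
s=robot.sense();print(s["tool_pos"],s["force"])
np.save("w2.npy",robot.calibration("wrist"),allow_pickle=True)
cv2.imwrite("pics/w3.png",robot.camera("wrist")[:,:,::-1])
im=robot.camera("scene")[180:340,225:425,::-1]; cv2.imwrite("pics/s3.png",cv2.resize(im,None,fx=3.6,fy=3.6,interpolation=cv2.INTER_CUBIC))
```

```text
[ 0.50105751 -0.15402226  0.03350026] [-1.13904539 -4.81555351  1.45233645]
```

View pics/w3.png

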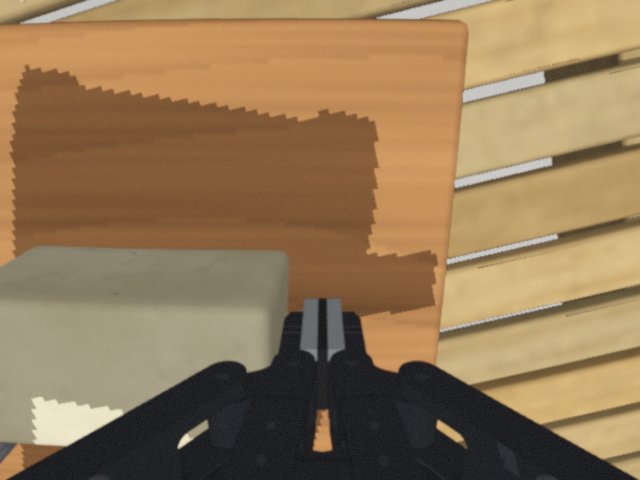

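View pics/s3.png

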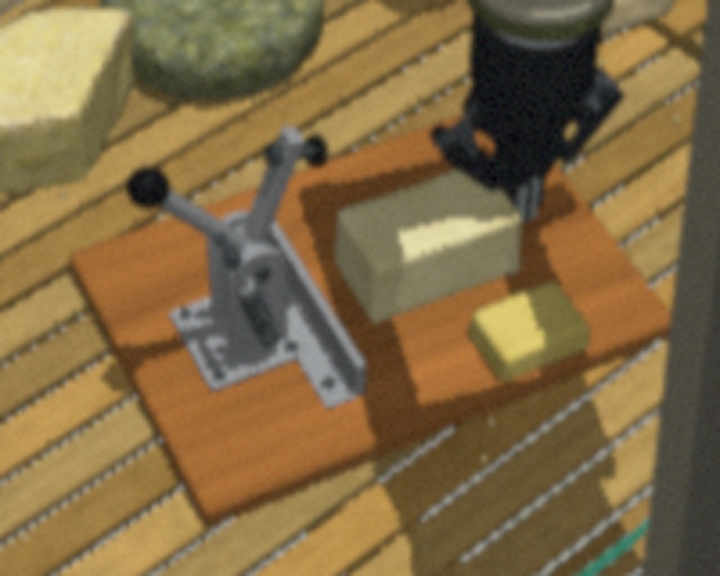

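Emit:
servo_tool:
  grip: [0,0,0,0]
  linear:
    - [0.05,0.2,0]
    - [0.05,0.2,0]
    - [0.05,0.2,0]
    - [0.04,0.16,0]
  turn: [0,0,0,0]

```text
clock: 5.25
tool_pos: [0.5065, -0.1309, 0.0332]
tool_rot: [-0.0, 0.993, -0.121, -0.0]
force: [-0.6, -2.6, -0.4]
width: 0.0
```

Emit:
servo_tool:
  grip: [0,0]
  linear:
    - [0.02,0.08,0]
    - [0,0,0]
  turn: [0,0]

```text
clock: 5.45
tool_pos: [0.5071, -0.1284, 0.0332]
tool_rot: [-0.0, 0.993, -0.121, -0.0]
force: [-0.6, -0.5, -0.5]
width: -0.0
```

Emit:
servo_tool:
  grip: [0,0]
  linear:
    - [0.02,0.08,0]
    - [0,0,0]
  turn: [0,0]

```text
clock: 5.65
tool_pos: [0.5074, -0.1268, 0.0331]
tool_rot: [0.0, 0.993, -0.122, -0.0]
force: [-1.7, -2.8, 0.2]
width: 0.001
```

Run:
```python
from h import *
im=robot.camera("scene")[180:340,225:425,::-1]; cv2.imwrite("pics/s4.png",cv2.resize(im,None,fx=3.6,fy=3.6,interpolation=cv2.INTER_CUBIC))
```

```text
(no output)
```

View pics/s4.png

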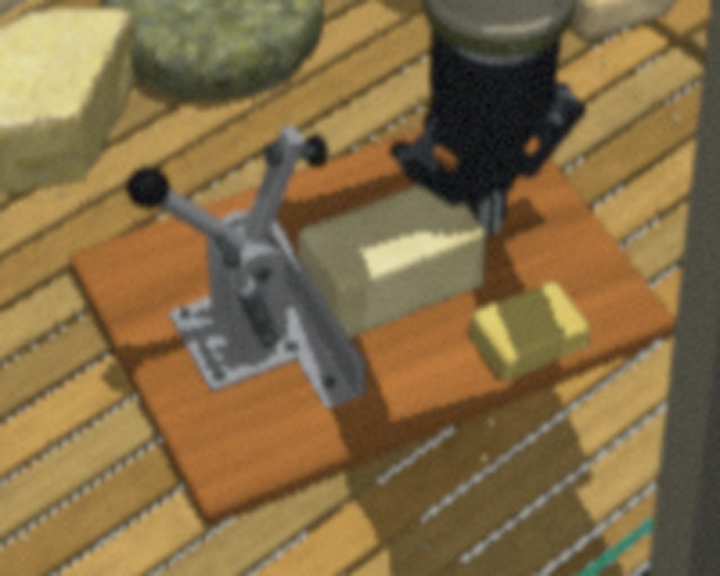

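Emit:
servo_tool:
  grip: [0,0]
  linear:
    - [0.02,0.08,0]
    - [0.02,0.08,0]
  turn: [0,0]

```text
clock: 5.9
tool_pos: [0.5076, -0.1263, 0.0338]
tool_rot: [0.004, 0.993, -0.122, -0.001]
force: [-15.7, -33.8, 7.8]
width: 0.001
```

Emit:
servo_tool:
  grip: [0,0,0,0,0,0,0,0,0,0]
  linear:
    - [-0.05,-0.2,0]
    - [-0.1,-0.4,0]
    - [-0.1,-0.4,0]
    - [-0.05,-0.2,0.5]
    - [0,0,0.9]
    - [0,0,1]
    - [0,0,1]
    - [0,0,1]
    - [0,0,1]
    - [0,0,1]
  turn: [0,0,0,0,0,0,0,0,0,0]

```text
clock: 6.9
tool_pos: [0.4998, -0.158, 0.2279]
tool_rot: [-0.0, 0.993, -0.122, 0.001]
force: [1.2, 0.0, -0.0]
width: 0.005
```

Emit:
servo_tool:
  grip: [0,0,0,0,0,0]
  linear:
    - [0,0,1]
    - [-0.5,0.3,1]
    - [-1,0.6,1]
    - [-1,0.6,0.5]
    - [-1,0.6,0]
    - [0,0,0]
  turn: [0,0,0,0,0,0]

```text
clock: 7.5
tool_pos: [0.3929, -0.0935, 0.3329]
tool_rot: [0.0, 0.993, -0.121, 0.002]
force: [1.5, -0.1, 0.9]
width: 0.001
```

Run:
```python
from h import *
s=robot.sense();print(s["tool_pos"],s["force"])
np.save("w5.npy",robot.calibration("wrist"),allow_pickle=True)
cv2.imwrite("pics/w5.png",robot.camera("wrist")[:,:,::-1])
```

```text
[ 0.39293656 -0.09353749  0.33293233] [ 1.48174958 -0.09431585  0.87948683]
```

View pics/w5.png

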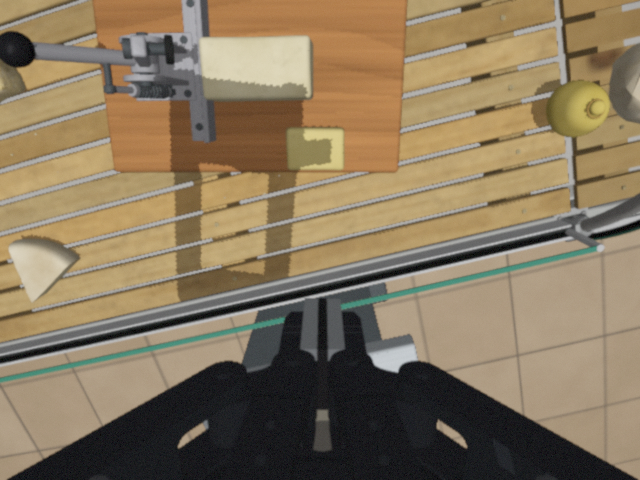

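```bash
cat > chk.py <<'E'
from h import *
import sys
def bf(p):
    d=p[:2]-np.array([.5255,-.051]);a=np.radians(76);u=np.array([np.cos(a),np.sin(a)]);return np.array([d@u,d@np.array([-u[1],u[0]])])*1000
E
python3 - <<'E'
from chk import *
c=np.load("w5.npy",allow_pickle=True).item()
for n,u,v,z in [("c1",201,38,.07),("c2",311,37,.07),("c3",312,98,.07),("c4",204,100,.07),("f",201,0,.048),("f",214,138,.048),("ball",16,49,.175)]:
    p=plane(c,u,v,z);print(n,p.round(4),bf(p).round(1))
E
```

```text
c1 [ 0.5556 -0.0202  0.07  ] [ 37.2 -21.8]
c2 [ 0.5317 -0.1171  0.07  ] [-62.6 -22. ]
c3 [ 0.4803 -0.1049  0.07  ] [-63.3  30.8]
c4 [ 0.5035 -0.0059  0.07  ] [38.5 32.3]
f [ 0.5918 -0.0255  0.048 ] [ 40.8 -58.2]
f [0.4676 0.0017 0.048 ] [37.2 68.9]
ball [0.5611 0.0835 0.175 ] [139.2  -2. ]
```

Emit:
servo_tool:
  grip: [0,0,0,0,0,0,0,0,0,0]
  linear:
    - [0.3,0.6,0]
    - [0.5,0.9,0]
    - [0.6,0.9,0]
    - [0.7,0.9,0]
    - [0.75,0.9,0]
    - [0.75,0.9,0]
    - [0.75,0.9,0]
    - [0.75,0.9,0]
    - [0.73,0.22,0]
    - [0,0,-0.5]
  turn: [0,0,0,0,0,0,0,0,0,0]

```text
clock: 8.55
tool_pos: [0.5726, 0.1198, 0.3159]
tool_rot: [-0.0, 0.993, -0.121, 0.001]
force: [-0.8, 0.4, 0.7]
width: 0.003
```

Emit:
servo_tool:
  grip: [0]
  linear:
    - [0,0,0]
  turn: [0]

```text
clock: 8.65
tool_pos: [0.5691, 0.1183, 0.3118]
tool_rot: [0.001, 0.993, -0.122, -0.003]
force: [-0.4, 0.4, -0.8]
width: 0.0
```

Emit:
servo_tool:
  grip: [0,0,0,0,0,0,0]
  linear:
    - [0.04,0.16,-0.6]
    - [0,0,-0.9]
    - [0,0,-1]
    - [0,0,-1]
    - [0,0,-0.9]
    - [0,0,-0.6]
    - [0,0,0]
  turn: [0,0,0,0,0,0,0]

```text
clock: 9.35
tool_pos: [0.5682, 0.1224, 0.1619]
tool_rot: [0.001, 0.993, -0.122, -0.003]
force: [-0.1, -0.1, 0.4]
width: 0.003
```

Run:
```python
from h import *
s=robot.sense();print(s["tool_pos"],s["force"])
im=robot.camera("scene")[160:340,205:425,::-1]; cv2.imwrite("pics/s6.png",cv2.resize(im,None,fx=3.3,fy=3.3,interpolation=cv2.INTER_CUBIC))
```

```text
[0.56824775 0.12238502 0.16191926] [-0.14831941 -0.14643723  0.44564172]
```

View pics/s6.png

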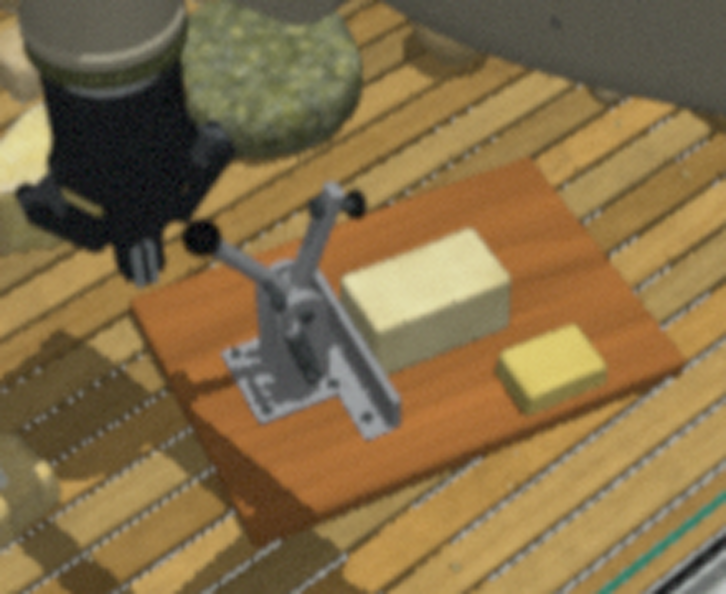

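Emit:
servo_tool:
  grip: [0,0,0,0,0,0,0,0,0,0]
  linear:
    - [-0.05,-0.2,0]
    - [-0.05,-0.2,0]
    - [-0.05,-0.2,0]
    - [-0.05,-0.2,0]
    - [-0.05,-0.2,0]
    - [-0.05,-0.2,0]
    - [-0.05,-0.2,0]
    - [-0.05,-0.2,0]
    - [-0.05,-0.2,0]
    - [-0.05,-0.2,0]
  turn: [0,0,0,0,0,0,0,0,0,0]

```text
clock: 10.4
tool_pos: [0.5555, 0.0626, 0.1649]
tool_rot: [0.0, 0.993, -0.122, -0.0]
force: [0.5, 1.8, 0.6]
width: -0.001
```

Emit:
servo_tool:
  grip: [0,0,0,0,0]
  linear:
    - [-0.05,-0.2,0]
    - [-0.05,-0.2,0]
    - [-0.05,-0.2,0]
    - [-0.05,-0.2,0]
    - [0,0,0]
  turn: [0,0,0,0,0]

```text
clock: 10.9
tool_pos: [0.5497, 0.0386, 0.1652]
tool_rot: [0.0, 0.993, -0.122, -0.0]
force: [0.3, -0.7, 0.1]
width: -0.001
```

Run:
```python
from h import *
s=robot.sense();print(s["tool_pos"],s["force"])
im=robot.camera("scene")[160:340,205:425,::-1]; cv2.imwrite("pics/s7.png",cv2.resize(im,None,fx=3.3,fy=3.3,interpolation=cv2.INTER_CUBIC))
```

```text
[0.54974401 0.03864799 0.16515968] [ 0.32448733 -0.70556833  0.0575526 ]
```

View pics/s7.png

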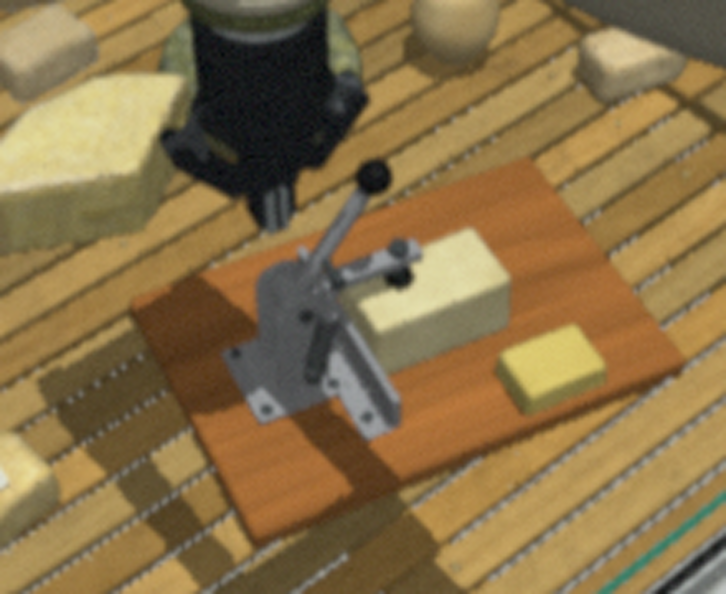

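Shut: the ball is over at (373,175) and the pad at (400,275) rests on the cheese. I'll back off along +x of the board and lift clear.

Emit:
servo_tool:
  grip: [0,0,0,0,0,0,0,0,0,0]
  linear:
    - [0.05,0.2,0]
    - [0.1,0.4,0]
    - [0.1,0.4,0]
    - [0.1,0.4,0]
    - [0.05,0.2,0.3]
    - [0,0,0.8]
    - [0,0,0.9]
    - [0,0,0.9]
    - [0,0,0.9]
    - [0,0,0.9]
  turn: [0,0,0,0,0,0,0,0,0,0]

```text
clock: 11.95
tool_pos: [0.562, 0.0881, 0.3082]
tool_rot: [-0.0, 0.993, -0.121, 0.0]
force: [-0.1, 0.8, -0.1]
width: 0.002
```

Emit:
servo_tool:
  grip: [0,0,0,0,0]
  linear:
    - [-0.5,0,0.3]
    - [-1,-0.6,0]
    - [-1,-0.6,0]
    - [-1,-0.6,0]
    - [0,0,0]
  turn: [0,0,0,0,0]

```text
clock: 12.45
tool_pos: [0.4548, 0.0325, 0.3164]
tool_rot: [0.0, 0.993, -0.122, 0.0]
force: [0.6, 1.1, 0.2]
width: 0.002
```

Run:
```python
from h import *
s=robot.sense();print(s["tool_pos"],s["force"],s["joint_vel"])
np.save("w8.npy",robot.calibration("wrist"),allow_pickle=True)
cv2.imwrite("pics/w8.png",robot.camera("wrist")[:,:,::-1])
im=robot.camera("side")[180:355,240:420,::-1]; cv2.imwrite("pics/d8.png",cv2.resize(im,None,fx=3.4,fy=3.4,interpolation=cv2.INTER_CUBIC))
```

```text
[0.45482488 0.03253257 0.31641396] [0.57913037 1.11712709 0.19816174] [ 0.02391407  0.06584885 -0.0589212   0.01763926 -0.04266784  0.03893169]
```

View pics/w8.png

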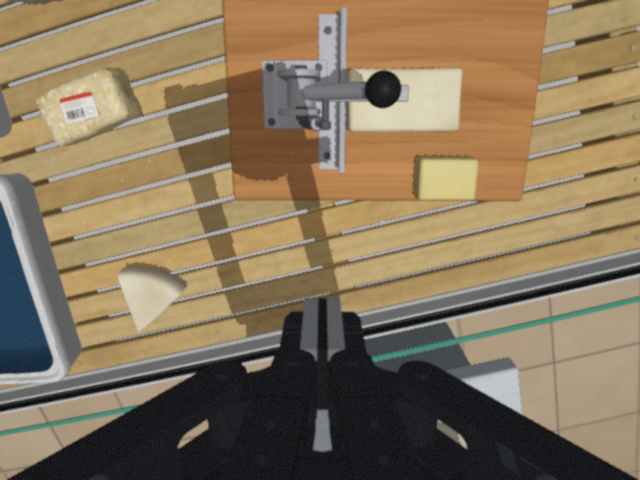

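View pics/d8.png

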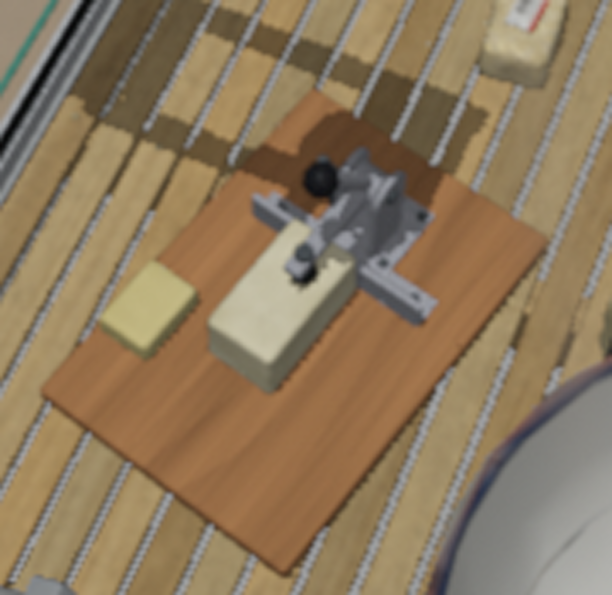

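Run:
```python
from m import *
from chk import *
c=np.load("w8.npy",allow_pickle=True).item()
for n,u,v,z in [("c1",349,69,.07),("c2",461,69,.07),("c3",460,130,.07),("c4",349,130,.07),("f",344,10,.048),("f",344,170,.048)]:
    p=plane(c,u,v,z);print(n,bf(p).round(1))
p,g=two(c,(382,89),cd,D(321,180));x=bf(p);print("ball",p,x,g,"joint",np.arctan2(80-x[0],(p[2]-.093)*1000)+.611)
robot.job_done()
```

```text
c1 [ 40.5 -22.3]
c2 [-58.9 -23. ]
c3 [-62.9  29.8]
c4 [39.6 30.3]
f [ 44.5 -74.2]
f [42.4 70.3]
ball [ 0.53227977 -0.02754973  0.17326283] [24.39386869 -0.90524709] 0.0018773044509119204 joint 1.216877744685347
the job is handed in; nothing more can be done
```

The cheese is pushed flush against the fence and the toggle clamp is snapped shut on it. The job was handed in at about 12.6 s. I pushed the cheese low with the shut fingertips until it met the fence, at about 34 N on the wrist. I then pushed the lever's ball from behind until it went over centre, and backed the arm clear.

**Last checks**
- **Cheese position:** its front corners lie about 3 mm short of the fence face in the final picture. That is within picking error, because the rounded corners are hard to pick. It is square within about 0.02 rad and 4 mm off the board's centre line.
- **Clamp:** triangulating the ball gives a lever angle of about 1.22 rad, so it is shut. The pad rests on the cheese in the pictures, but I could not measure its pressing force.
- **Other cheeses and butter:** I did not measure where they ended up. The butter looks unmoved beside the board in the side view, and the arm kept clear of the others.

**Disagreement:** in the first two-view measurement the board's top came out at 8 to 12 mm high, against 18 mm in the text. The ball and the wrist-camera checks agreed with the text, so I used the text's heights.

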